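# Bolt the specimen transit case shut

## Task

Lock the grey specimen case: with one fingertip press its long sprung catch plate down and keep it down all the way, while the other fingertip pushes the upright lug of the bolt along until the bolt is fully home through the keeper strap. Then let go so that the catch springs back up behind it. Only press and push with the fingertips; grip nothing and leave everything else where it stands.

Things in the scene. Friction and masses are not known exactly. Their poses are not given: they have to be found in the camera images.
- case: Grey plastic case fixed to the worktop, 160 (x) x 260 (y) mm, lid top 55 mm above the worktop; origin: centre of underside, z up, turned up to 0.4 rad. On the lid a metal slide bolt: flat bar along case y at x = +30 mm, its top 73 mm above the worktop, low straps over it up to 77 mm; parallel to it, at x = -30 mm, the sprung catch plate. The bolt goes home towards the case's +y.
- pad (a point): Centre of the top of the catch plate: a level metal plate 34 mm (case x) by 94 mm (case y) with fine cross lines, 93 mm above the worktop when up, at case x = -30, y = -15 mm. Axes as the case; the point sinks with the plate. Press it straight down anywhere along its length; a fingertip may slide along it while pressing.
- catch (a joint): How far the catch plate is pressed down, m: 0 = up, 0.010 = its stop. Spring: 2 N at the top, 6 N at the stop. Its tooth stands between ribs on the bolt's edge and blocks the bolt unless the plate is at least 0.0065 down (0.008 to 0.009 is good). Let go, it springs fully up only where a gap meets the tooth, as when the bolt is fully home.
- lug (a point): Centre of the top of the bolt's upright lug, a metal block 30 mm (case x) by 12 mm (case y, the way it moves), 38 mm tall above the bar, top 111 mm above the worktop; starts at case x = +30, y = -18 mm, 60 mm across from the plate's middle line. Push its -y face towards case +y. Axes as the case. Fingertips level with the pressed plate clear bar and straps by 6 mm or more.
- bolt (a joint): How far the bolt has been pushed home, m: 0 to 0.001 at the start, 0.036 = fully home against its stop. Slides towards +y of the case against about 1.5 N of friction when the catch is down. No spring.
- keeper (a point): Centre of the opening of the keeper strap on the fixed end of the case that takes the bolt's nose, 69 mm above the worktop.
- coverslips: Small cardboard box 34x34x22 mm, loose on the right rear corner of the lid; bystander. Origin: centre of the underside.
- memory_stick: Memory stick 18x54x8 mm, loose on the left front of the lid; bystander. Origin: centre of the underside.
- cup: Lidded specimen cup, 58 mm across, 75 mm tall, to the right of the case; bystander. Origin: centre of the underside.
- jar: Lidded stain jar, 58 mm across, 97 mm tall, to the right of the case at the back; bystander. Origin: centre of the underside.
- dish: Petri dish, 62 mm across, 15 mm tall, to the left of the case; bystander. Origin: centre of the underside.
- carton: Slide carton 32x82x30 mm, behind the case at the back of the worktop; bystander. Origin: centre of the underside.

How it is judged:
By the outcome, as a careful person would: the job done as asked, in the order asked, and still so for the second after the job is handed in, with the robot touching nothing.
It also fails if it takes over 32 s, if anything falls off the work surface, if the arm or the gripper's body presses on something with over 40 N, if the wrist force passes 120 N, or if a joint passes its speed limit or range.

## Robot

A 6-joint arm with a two-finger parallel gripper is mounted at the origin on a cart in front of the work surface, level with it; the furniture and walls round the work are solid. World frame = base frame: x ahead of the robot, y to its left, z up, the work surface at z = 0. Lengths are in m, angles in rad, forces in N, time in s.
With the tool pointing down it reaches from about 0.425 to 0.95 m from the base axis. Payload 3.5 kg.
Tool frame: the origin (TCP) lies at the very end of the fingers, on their centre line; the grasp point (between the pads) lies 19 mm behind it; z points along the fingers, y is the line along which they close (so a half turn about z gives the same grasp; the last joint's range is limited). The gripper opens to 85 mm and grips with 20 to 120 N. Pads are 22 mm wide; open, the fingers measure 114 mm over their backs; the gripper's body (76 mm by 85 mm) begins 54 mm behind the grasp point. The pads swing forward as they close: fully open they stand 13 mm farther back than shut.
Start: joints at [1.075, 0.286, 1.577, -0, 1.279, -0.15], TCP at [0.229, 0.635, 0.231] pointing down, gripper open.
Joint ranges: [-2.77, 2.77], [-0.9, 2.22], [0.21, 2.48], [-1.53, 4.67], [0.24, 2.81], [-2.84, 2.84]. Speed limits (rad/s): [2.79, 2.79, 3.14, 3.14, 3.14, 3.14].

## Interface

Orientations are given as a rotation vector (axis times angle).
In Python, from station import state, vision, arm gives the robot as it stands. The module is installed in compiled form; this text tells all that it offers.
- The arm moves only by the shell command python3 -m handwheel 'ROWS'. ROWS is JSON, a list of rows, each a list of 3 entries, a list of its own where there are three numbers: the finger opening in m, from 0 to 0.0854, then the shift along the tool's x, y, z in m, then the turn, a rotation vector about the tool's x, y, z in degrees. A call has 1 to 20 rows; each row shifts and turns the commanded pose from where the row before left it, along the tool's axes as they then stand; what a row does not reach is not made up. A row lasts 1/10 s, in which the tool goes at most 50 mm and 8.59 degrees, less where a joint would pass 70% of its speed; a pose out of reach is approached as far as the arm can. A call is refused whole if a number of a shift passes 0.05 or a number of a turn 8.59, either way. A call with a gripper value outside its range is refused whole. The fingers move at their own pace and stop on an object; the grip force is fixed at half the most. Time passes only in rows, so rows that do not move let the fingers close. It gives the time, the measured TCP pose, the force, the opening and the grip force at its end, in the units of the state.
- state(): the state, without advancing time (a new reading comes with each control period).
- vision.capture(name): name is "scene" or "top"; returns (picture, depth): 480x640x3 uint8, red, green, blue; 480x640 float32, m along the optical axis (not along the pixel's ray), 0 where there is no reading.
- vision.camera_info(name): a dict with "camera_matrix" (3x3 intrinsics, pixels), "view" (4x4, takes a point from world to camera coordinates). Camera axes: x right, y down, z forward; pixel columns grow to the right and rows downward; lengths in m; the calibration is good to about 2 mm. A picture is of the moment at which its call begins. camera_info takes no time and is no camera call.
- arm.sign_off(): hands the job in; it is judged then, once.
The state is a dict: "t": time; "joint_pos": joint angles; "qd": joint speeds; "tau": joint torques, N m; "tool_pos": TCP position; "tcp_rot": TCP orientation; "contact_force": force on the tool from outside, world axes, zero at the start; "wrist_torque": the same for the moment, N m; "grip_width": opening from 0.0 (shut) to 1.0 (fully open); "grip_force": force on a finger pad.
Only numpy, scipy, OpenCV 4.12 (cv2) and the standard library are available. Lean on these libraries where they do the work, as an engineer would, in place of code of your own. Each camera call takes 0.05 s, during which the arm holds its last target. There are 200 camera calls.

## Working session

There is one attempt and no reset: what is moved stays moved. The work goes in short steps, Python scripts to look and compute and a shell command to move; the robot and the scene stay as the last step left them, time stands still between calls to the robot, and variables do not carry over. Pictures are saved under pics/ and viewed, at most 10 in all, crops included, and the job is handed in when it is done.

```bash
mkdir -p pics; python3 - <<'E'
from station import state, vision
import cv2, numpy as np
s=state(); print(s)
for n in("scene","top"):
    p,d=vision.capture(n); cv2.imwrite(f"pics/{n}0.png",p[:,:,::-1]); np.savez(f"{n}0.npz",p=p,d=d)
    i=vision.camera_info(n); print(n,np.round(i["camera_matrix"],1).tolist(),np.round(i["view"],4).tolist())
E
```

```text
{'t': 0.0, 'joint_pos': array([ 1.07497563e+00,  2.87202502e-01,  1.57822725e+00, -8.08961689e-06,
        1.27862196e+00, -1.49983595e-01]), 'qd': array([ 0.00119916,  0.00100814, -0.0004317 , -0.00024336, -0.00088241,
       -0.00020536]), 'tau': array([-1.19636838e-04, -4.05999005e+01, -2.92617774e+01, -1.48796667e-04,
        5.96650323e-03,  1.08391461e-06]), 'tool_pos': array([0.22844859, 0.63443871, 0.22989543]), 'tcp_rot': array([-0.5403995 , -3.09397855,  0.00366601]), 'contact_force': array([ 0.67056076,  0.12968025, -0.24559842]), 'wrist_torque': array([ 0.01615543, -0.00396682, -0.00755317]), 'grip_force': 0.0, 'grip_width': 1.0045010812102086}
scene [[454.4, 0.0, 321.1], [0.0, 454.4, 243.2], [0.0, 0.0, 1.0]] [[-0.8964, -0.4431, -0.0083, 0.5405], [-0.308, 0.6363, -0.7073, 0.2249], [0.3187, -0.6315, -0.7068, 0.9217], [0.0, 0.0, 0.0, 1.0]]
top [[542.5, 0.0, 312.1], [0.0, 542.5, 239.6], [0.0, 0.0, 1.0]] [[-0.0066, -1.0, -0.004, 0.082], [-0.9881, 0.0071, -0.1538, 0.571], [0.1538, 0.003, -0.9881, 1.2188], [0.0, 0.0, 0.0, 1.0]]
```

View pics/top0.png

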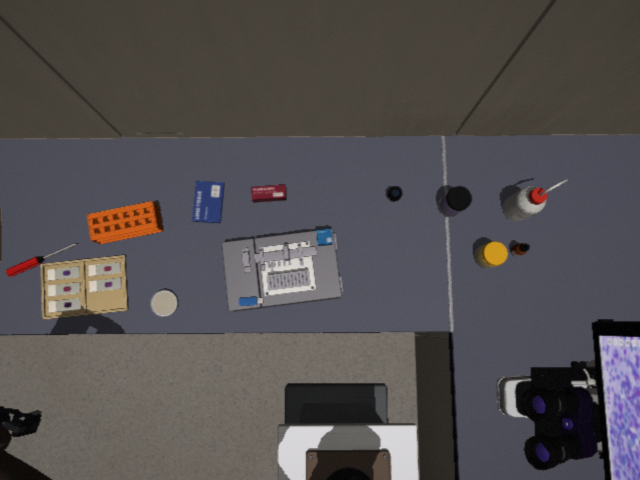

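View pics/scene0.png

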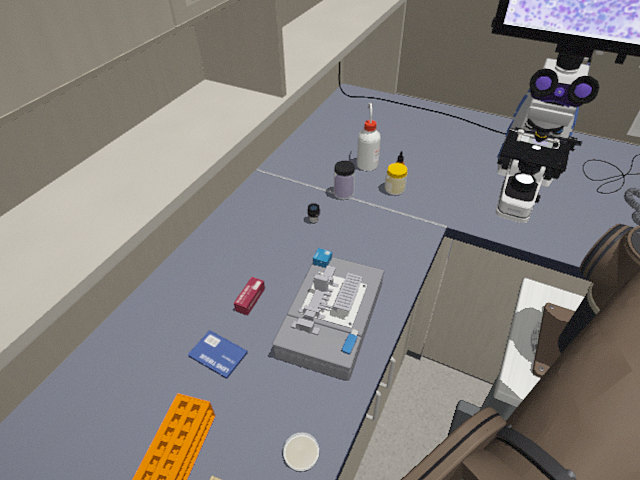

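Top view: the case spans about (225–340, 228–310), with the keeper at the left near (246,258), so case +y is roughly world +y. The bolt lies along row ~253 and the catch plate is near (290,280). In the scene view the case is around (330,315).

```bash
python3 - <<'E'
import cv2, numpy as np
a=np.load("top0.npz"); b=np.load("scene0.npz")
A=cv2.resize(a["p"][220:320,215:350],None,fx=5.9,fy=5.9,interpolation=cv2.INTER_CUBIC)
cv2.imwrite("pics/topcrop.png",A[:,:,::-1])
B=cv2.resize(b["p"][240:380,265:395],None,fx=4.2,fy=4.2,interpolation=cv2.INTER_CUBIC)
cv2.imwrite("pics/scenecrop.png",B[:,:,::-1])
from station import vision
i=vision.camera_info("top");K=i["camera_matrix"];V=i["view"]
v,u=np.mgrid[215:325,210:355]; d=a["d"][215:325,210:355]
P=np.stack([(u-K[0,2])/K[0,0]*d,(v-K[1,2])/K[1,1]*d,d],-1)
W=(P-V[:3,3])@V[:3,:3]
z=W[...,2]
for lo,hi in((.045,.062),(.045,.2),(.086,.1),(.102,.12)):
    m=(z>lo)&(z<hi)&(d>0)
    p=W[m]; r=cv2.minAreaRect(p[:,:2].astype(np.float32)*1000)
    print(lo,hi,m.sum(),np.round(r[0],1),np.round(r[1],1),round(r[2],2),np.median(p,0).round(4))
    if lo>.08: print(u[m].min(),u[m].max(),v[m].min(),v[m].max())
E
```

```text
0.045 0.062 6007 [503.5 147. ] [160.2 265.5] 6.87 [0.4978 0.1571 0.0542]
0.045 0.2 7802 [503.5 147. ] [160.2 265.5] 6.87 [0.5016 0.1474 0.0554]
0.086 0.1 651 [496.  133.7] [76.1 93.6] 7.27 [0.4747 0.1318 0.0918]
267 310 253 289
0.102 0.12 73 [534.6 135.9] [27.4 12.1] 7.08 [0.5343 0.1357 0.1087]
283 289 246 258
```

View pics/topcrop.png

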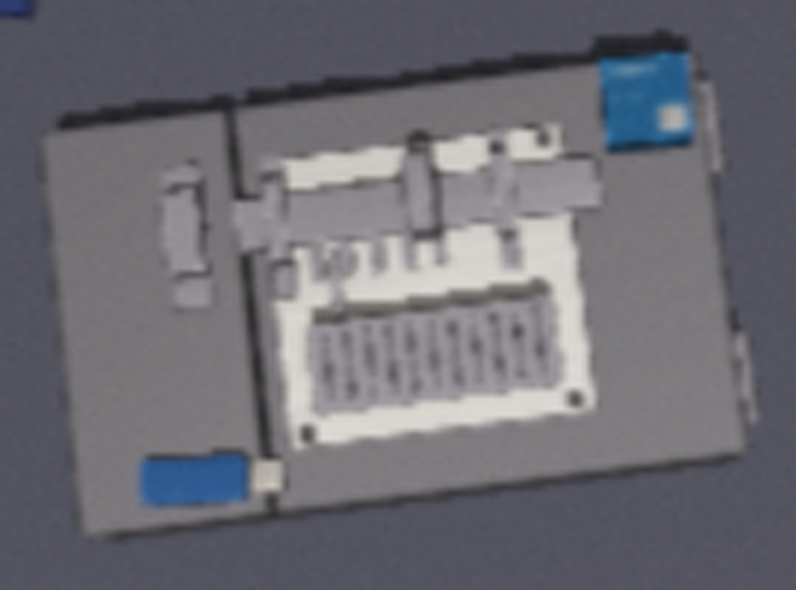

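View pics/scenecrop.png

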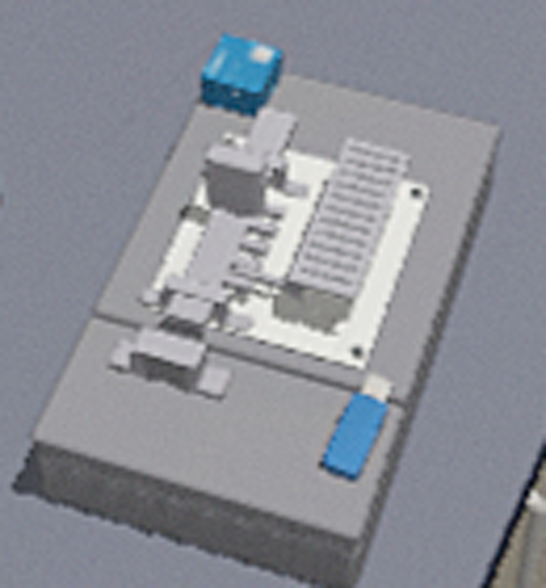

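Top crop: the lug is at crop (421,190), which is about pixel (286,252). The ribbed plate is at crop (435,348). Depth heights (92 and 109 mm) and sizes (94 and 12x27 mm) agree with the given values. Yaw is about +0.123, the lug is at (0.5345,0.136) and the pad at (0.475,0.132). The scene crop shows nothing near the way in.

```bash
python3 -m handwheel '[[0.047,[0,0,0],[0,0,8]],[0.047,[0,0,0],[0,0,8]],[0.047,[0,0,0],[0,0,8]],[0.047,[0,0,0],[0,0,8]],[0.047,[0,0,0],[0,0,8]],[0.047,[0,0,0],[0,0,8]],[0.047,[0,0,0],[0,0,8]],[0.047,[0,0,0],[0,0,7]],[0.047,[0,0,0],[0,0,0]]]'
python3 -m handwheel '[[0.047,[-0.03,0.011,0],[0,0,0]],[0.047,[-0.03,0.011,0],[0,0,0]],[0.047,[-0.03,0.011,0],[0,0,0]],[0.047,[-0.03,0.011,0],[0,0,0]],[0.047,[-0.03,0.011,0],[0,0,0]],[0.047,[-0.03,0.011,0],[0,0,0]],[0.047,[-0.03,0.011,0],[0,0,0]],[0.047,[-0.03,0.011,0],[0,0,0]],[0.047,[-0.03,0.011,0],[0,0,0]],[0.047,[-0.03,0.011,0],[0,0,0]],[0.047,[-0.03,0.011,0],[0,0,0]],[0.047,[-0.03,0.011,0],[0,0,0]],[0.047,[-0.03,0.011,0],[0,0,0]],[0.047,[-0.03,0.011,0],[0,0,0]],[0.047,[-0.03,0.011,0],[0,0,0]],[0.047,[-0.03,0.011,0],[0,0,0]],[0.047,[-0.03,0.011,0.02],[0,0,0]],[0.047,[-0.03,0.011,0.02],[0,0,0]],[0.047,[0,0,0],[0,0,0]]]'
cat > h.py <<'E'
from station import state
import numpy as np
from scipy.spatial.transform import Rotation as R
def rel(goal=(0.5076,0.108,0.13),yaw=np.radians(7.05)):
    s=state(); T=R.from_rotvec(s["tcp_rot"]); M=T.as_matrix()
    c,n=np.cos(yaw),np.sin(yaw)
    G=R.from_matrix(np.array([[-n,c,0],[c,n,0],[0,0,-1.]]))
    print("t",round(s["t"],2),"tcp",s["tool_pos"].round(4),"F",s["contact_force"].round(2),"grip",round(s["grip_width"],3))
    print("shift in tool mm",(M.T@(np.array(goal)-s["tool_pos"])*1000).round(1),"turn deg",np.degrees((T.inv()*G).as_rotvec()).round(2))
    d=s["tool_pos"][:2]-np.array([0.5027,0.1504]); print("case xy mm",((c*d[0]+n*d[1])*1e3).round(1),((-n*d[0]+c*d[1])*1e3).round(1))
E
python3 -c 'from h import *; rel()'
```

```text
t: 1.0
tool_pos: [0.2286, 0.6347, 0.2306]
tcp_rot: [2.077, 2.356, -0.002]
contact_force: [0.1, 0.2, -0.4]
grip_width: 0.552
grip_force: 0.0
t: 2.9
tool_pos: [0.492, 0.1212, 0.1881]
tcp_rot: [-2.077, -2.352, 0.007]
contact_force: [0.3, -0.2, -0.6]
grip_width: 0.552
grip_force: 0.0
t 2.9 tcp [0.492  0.1212 0.1881] F [ 0.33 -0.21 -0.59] grip 0.552
shift in tool mm [-15.   14.1  58. ] turn deg [-0.32  0.03  0.06]
case xy mm -14.2 -27.6
```

```bash
python3 -m handwheel '[[0.047,[-0.008,0.007,0],[-0.3,0,0]],[0.047,[-0.007,0.007,0],[0,0,0]],[0.047,[0,0,0.02],[0,0,0]],[0.047,[0,0,0.02],[0,0,0]],[0.047,[0,0,0.018],[0,0,0]],[0.047,[0,0,0],[0,0,0]],[0.047,[0,0,0],[0,0,0]]]'
python3 - <<'E'
from h import *; rel()
from station import vision
import cv2
p,_=vision.capture("scene"); cv2.imwrite("pics/s1.png",cv2.resize(p[220:380,245:405],None,fx=3.7,fy=3.7,interpolation=cv2.INTER_CUBIC)[:,:,::-1])
E
```

```text
t: 3.6
tool_pos: [0.5094, 0.1114, 0.1342]
tcp_rot: [2.073, 2.355, 0.007]
contact_force: [-0.0, -0.2, 0.3]
grip_width: 0.548
grip_force: 0.0
t 3.6 tcp [0.5094 0.1114 0.1342] F [-0.04 -0.21  0.3 ] grip 0.548
shift in tool mm [-3.2 -2.3  4.2] turn deg [0.36 0.   0.21]
case xy mm 1.9 -39.5
```

View pics/s1.png

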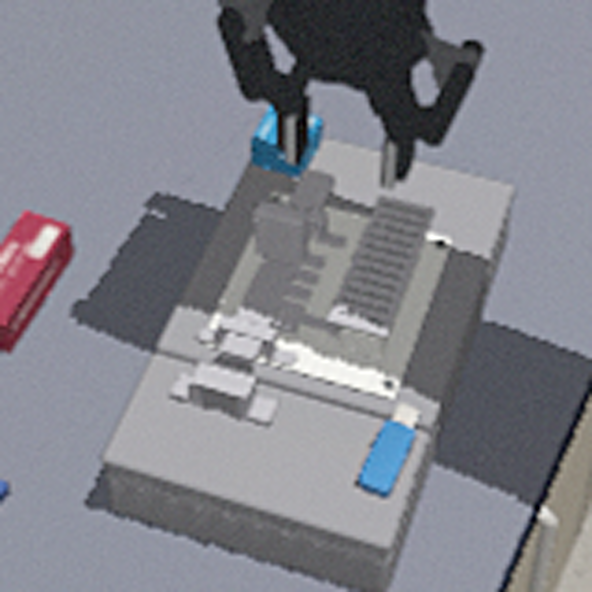

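The fingertips show at about (292,160) and (390,185) in the crop. They are behind the lug and above the near-start part of the plate, and clear of the coverslips. I'll correct the offset and descend.

```bash
python3 -m handwheel '[[0.047,[-0.003,-0.002,0.01],[0.3,0,0]],[0.047,[0,0,0.01],[0,0,0]],[0.047,[0,0,0.01],[0,0,0]],[0.047,[0,0,0],[0,0,0]],[0.047,[0,0,0],[0,0,0]]]'
python3 -c 'from h import *; rel()'
python3 -m handwheel '[[0.047,[0,0,0.003],[0,0,0]],[0.047,[0,0,0],[0,0,0]],[0.047,[0,0,0],[0,0,0]]]'
python3 -m handwheel '[[0.047,[0,0,0.003],[0,0,0]],[0.047,[0,0,0],[0,0,0]],[0.047,[0,0,0],[0,0,0]]]'
```

```text
t: 4.15
tool_pos: [0.5069, 0.1077, 0.1027]
tcp_rot: [-2.077, -2.356, 0.001]
contact_force: [-0.5, 0.6, -0.6]
grip_width: 0.552
grip_force: 0.0
t 4.15 tcp [0.5069 0.1077 0.1027] F [-0.5   0.57 -0.63] grip 0.552
shift in tool mm [  0.2   0.7 -27.3] turn deg [-0.07 -0.01  0.13]
case xy mm -1.1 -42.9
t: 4.45
tool_pos: [0.5074, 0.1078, 0.1006]
tcp_rot: [2.078, 2.356, 0.0]
contact_force: [-0.4, 0.2, 0.2]
grip_width: 0.547
grip_force: 0.0
t: 4.75
tool_pos: [0.5072, 0.1078, 0.0972]
tcp_rot: [-2.078, -2.356, 0.0]
contact_force: [-0.3, -0.8, 0.5]
grip_width: 0.555
grip_force: 0.0
```

```bash
for k in 1 2 3 4; do python3 -m handwheel '[[0.047,[0,0,0.002],[0,0,0]],[0.047,[0,0,0],[0,0,0]],[0.047,[0,0,0],[0,0,0]]]' | egrep 'tool_pos|contact'; done
```

```text
tool_pos: [0.5072, 0.1077, 0.0953]
contact_force: [0.4, -0.8, -0.6]
tool_pos: [0.5072, 0.1078, 0.0933]
contact_force: [-0.7, -0.3, 0.1]
tool_pos: [0.5072, 0.1078, 0.0912]
contact_force: [0.7, -0.6, -0.6]
tool_pos: [0.5075, 0.1077, 0.0897]
contact_force: [-0.5, 0.9, 1.1]
```

```bash
python3 -m handwheel '[[0.047,[0,0,0.002],[0,0,0]],[0.047,[0,0,0],[0,0,0]],[0.047,[0,0,0],[0,0,0]]]' | egrep 'tool_pos|contact'
python3 -m handwheel '[[0.047,[0,0,0.002],[0,0,0]],[0.047,[0,0,0],[0,0,0]],[0.047,[0,0,0],[0,0,0]]]' | egrep 'tool_pos|contact'
python3 -m handwheel '[[0.047,[0,0,0.002],[0,0,0]],[0.047,[0,0,0],[0,0,0]],[0.047,[0,0,0],[0,0,0]]]' | egrep 'tool_pos|contact'
```

```text
tool_pos: [0.5075, 0.1077, 0.0876]
contact_force: [0.4, -0.0, 2.8]
tool_pos: [0.5075, 0.1078, 0.0855]
contact_force: [0.7, 0.8, 3.2]
tool_pos: [0.5075, 0.1077, 0.0835]
contact_force: [0.2, 0.3, 3.4]
```

```bash
python3 -m handwheel '[[0.047,[0,0,0.002],[0,0,0]],[0.047,[0,0,0],[0,0,0]],[0.047,[0,0,0],[0,0,0]]]' | egrep 'tool_pos|contact'
for k in 1 2 3; do python3 -m handwheel '[[0.047,[0,0,0.001],[0,0,0]],[0.047,[0,0,0],[0,0,0]],[0.047,[0,0,0],[0,0,0]]]' | egrep 'tool_pos|contact'; done
```

```text
tool_pos: [0.5075, 0.1077, 0.0815]
contact_force: [0.2, -1.7, 4.1]
tool_pos: [0.5075, 0.1077, 0.0805]
contact_force: [-0.6, -0.3, 4.6]
tool_pos: [0.5076, 0.1077, 0.0804]
contact_force: [-1.7, -1.0, 9.2]
tool_pos: [0.5076, 0.1077, 0.0802]
contact_force: [-2.7, -1.2, 13.6]
```

The stop is felt at TCP z of about 0.0804. I'll back off to about 8.7 mm pressed, then push along.

```bash
python3 -m handwheel '[[0.047,[0,0,-0.003],[0,0,0]],[0.047,[0,0,0],[0,0,0]],[0.047,[0,0,0],[0,0,0]]]' | egrep 'tool_pos|contact'
python3 -m handwheel '[[0.047,[0.003,0,0],[0,0,0]],[0.047,[0.003,0,0],[0,0,0]],[0.047,[0.003,0,0],[0,0,0]],[0.047,[0.003,0,0],[0,0,0]],[0.047,[0.003,0,0],[0,0,0]],[0.047,[0,0,0],[0,0,0]],[0.047,[0,0,0],[0,0,0]]]' | egrep 'tool_pos|contact|rot'
python3 -c 'from h import *; rel()'
```

```text
tool_pos: [0.5075, 0.1077, 0.0815]
contact_force: [0.9, 0.6, 4.7]
tool_pos: [0.5054, 0.1227, 0.0813]
tcp_rot: [-2.078, -2.356, 0.0]
contact_force: [2.0, -3.0, 4.7]
t 9.05 tcp [0.5054 0.1227 0.0813] F [ 1.98 -2.98  4.74] grip 0.546
shift in tool mm [-14.9   0.4 -48.7] turn deg [-0.01 -0.    0.15]
case xy mm -0.8 -27.8
```

```bash
python3 -m handwheel '[[0.047,[0.003,0,0],[0,0,0]],[0.047,[0.003,0,0],[0,0,0]],[0.047,[0.003,0,0],[0,0,0]],[0.047,[0.003,0,0],[0,0,0]],[0.047,[0.003,0,0],[0,0,0]],[0.047,[0.003,0,0],[0,0,0]],[0.047,[0.003,0,0],[0,0,0]],[0.047,[0.003,0,0],[0,0,0]],[0.047,[0,0,0],[0,0,0]],[0.047,[0,0,0],[0,0,0]]]' | egrep 'tool_pos|contact'
for k in 1 2; do python3 -m handwheel '[[0.047,[0.002,0,0],[0,0,0]],[0.047,[0,0,0],[0,0,0]],[0.047,[0,0,0],[0,0,0]]]' | egrep 'tool_pos|contact'; done
python3 -c 'from h import *; rel()'
```

```text
tool_pos: [0.5024, 0.1466, 0.0814]
contact_force: [0.6, -2.4, 5.8]
tool_pos: [0.5022, 0.1484, 0.0814]
contact_force: [1.0, -4.6, 4.3]
tool_pos: [0.502, 0.1498, 0.0814]
contact_force: [1.0, -6.4, 4.8]
t 10.65 tcp [0.502  0.1498 0.0814] F [ 1.01 -6.41  4.76] grip 0.55
shift in tool mm [-42.2   0.3 -48.5] turn deg [-0.    0.07  0.11]
case xy mm -0.8 -0.5
```

```bash
for k in 1 2; do python3 -m handwheel '[[0.047,[0.0015,0,0],[0,0,0]],[0.047,[0,0,0],[0,0,0]],[0.047,[0,0,0],[0,0,0]]]' | egrep 'tool_pos|contact'; done
python3 - <<'E'
from h import *; rel()
from station import vision
import cv2
p,_=vision.capture("scene"); cv2.imwrite("pics/s2.png",cv2.resize(p[220:380,245:405],None,fx=3.7,fy=3.7,interpolation=cv2.INTER_CUBIC)[:,:,::-1])
E
```

```text
tool_pos: [0.502, 0.1499, 0.0815]
contact_force: [1.0, -11.5, 5.2]
tool_pos: [0.502, 0.1499, 0.0815]
contact_force: [1.6, -16.6, 5.7]
t 11.25 tcp [0.502  0.1499 0.0815] F [  1.64 -16.63   5.74] grip 0.551
shift in tool mm [-42.6   0.3 -48.2] turn deg [-0.05  0.4   0.15]
case xy mm -0.8 -0.4
```

View pics/s2.png

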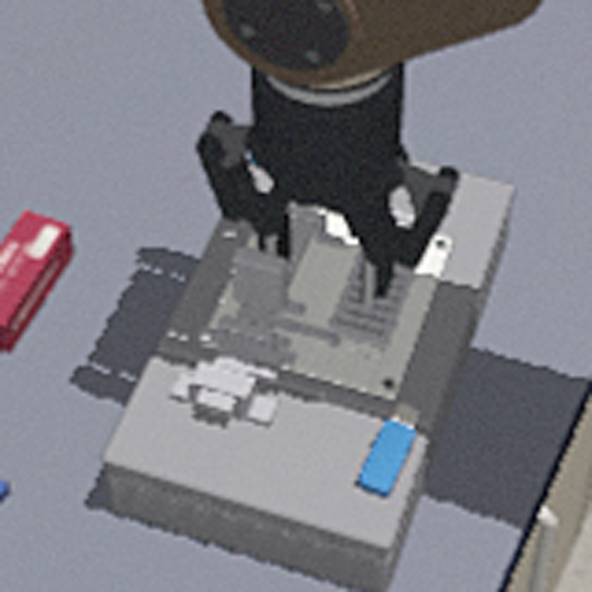

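The bolt's nose now passes through the keeper at (215,410). The bolt hit a hard stop at the expected travel. I'll relieve the push and lift straight up.

```bash
python3 -m handwheel '[[0.047,[-0.003,0,0],[0,0,0]],[0.047,[-0.002,0,0],[0,0,0]],[0.047,[0,0,0],[0,0,0]],[0.047,[0,0,-0.004],[0,0,0]],[0.047,[0,0,-0.006],[0,0,0]],[0.047,[0,0,-0.01],[0,0,0]],[0.047,[0,0,-0.02],[0,0,0]],[0.047,[0,0,-0.03],[0,0,0]],[0.047,[0,0,-0.03],[0,0,0]],[0.047,[-0.03,0,-0.02],[0,0,0]],[0.047,[-0.03,0,0],[0,0,0]],[0.047,[-0.03,0,0],[0,0,0]],[0.047,[-0.03,0,0],[0,0,0]],[0.047,[-0.03,0,0],[0,0,0]],[0.047,[-0.03,0,0],[0,0,0]],[0.047,[0,0,0],[0,0,0]],[0.047,[0,0,0],[0,0,0]]]' | egrep 't:|tool_pos|contact'
python3 - <<'E'
from station import vision
import cv2, numpy as np
p,_=vision.capture("scene"); cv2.imwrite("pics/s3.png",cv2.resize(p[220:380,245:405],None,fx=3.7,fy=3.7,interpolation=cv2.INTER_CUBIC)[:,:,::-1])
p,d=vision.capture("top"); i=vision.camera_info("top");K=i["camera_matrix"];V=i["view"]
v,u=np.mgrid[215:325,210:355]; d=d[215:325,210:355]
P=np.stack([(u-K[0,2])/K[0,0]*d,(v-K[1,2])/K[1,1]*d,d],-1); W=(P-V[:3,3])@V[:3,:3]
r=np.radians(7.05);D=W[...,:2]-[.5027,.1504]; X=np.cos(r)*D[...,0]+np.sin(r)*D[...,1]; Y=-np.sin(r)*D[...,0]+np.cos(r)*D[...,1]
for n,m in(("plate",(abs(X+.03)<.014)&(abs(Y+.015)<.043)),("lug",(W[...,2]>.102)&(W[...,2]<.12)&(abs(X-.03)<.02))):
    print(n,m.sum(),np.median(X[m]),np.median(Y[m]),np.median(W[m][:,2]))
E
```

```text
t: 13.0
tool_pos: [0.5239, -0.0304, 0.2009]
tcp_rot: [-2.078, -2.354, 0.001]
contact_force: [-0.2, -0.2, -0.4]
plate 489 -0.030111197465612593 -0.014487627578492956 0.09155612971110648
lug 74 0.028990917598412165 0.01675669730185386 0.10928257508101127
```

View pics/s3.png

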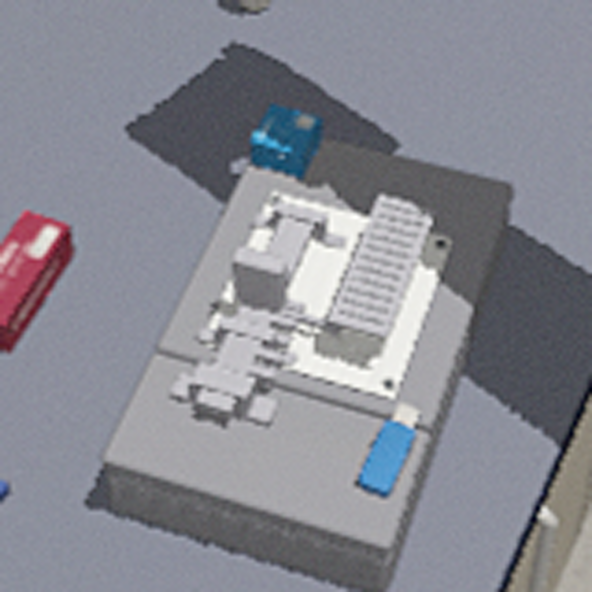

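The bolt is through the keeper at (215,405), the plate is back at its starting height, the lug has moved about 36 mm, and the bystanders are where they were.

```bash
python3 -c 'from station import arm; print(arm.sign_off())'
```

```text
the job is handed in; nothing more can be done
None
```

The case is locked and handed in at about 13 s: the bolt is fully home through the keeper, the catch has sprung back up, and the last pictures of the case show nothing else there moved.

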